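Eject the lighter from its dock and lay it in the valet tray

TASK

The steel lighter sits inside its dock: reach in under the glass canopy, push the ejector tab steadily all the way to its stop without forcing it, and let it spring back. Then draw the lighter the rest of the way out and lay it gently, flat and lengthwise, in the oblong lighter compartment of the valet tray. Do not drop it, and leave everything else where it stands.

Things in the scene. Friction and masses are not known exactly. Their poses are not given: they have to be found in the camera images.
- dock: Fixed lighter dock: walnut foot, brass channel, glass canopy. Origin: underside, below the channel's axis; +x points away from its front, the channel runs along y, mouth to -y. Channel outside x -24.5 to 24.5, y -36 to 48 mm; floor z = 30, inside 41 wide, 15 high, two lips on top hold the lighter down (top z = 48). Foot plate 8 mm thick, x -80 to 36, y -96 to 130 mm.
- dock_canopy (a point): Middle of the front edge of the clear glass canopy, at dock (-70, 64, 93) mm, on its underside. Plate z 93 to 98, x -70 to 34, y 1 to 127 mm, on two 8 mm rear posts (x = 28, y = 8 and 120). It roofs the ejector tab: reach the tab from the front (-x), the tool leaning some 30 to 45 degrees, fingers pointing to +x and down.
- dock_tongue (a point): Top of the outer end of the tongue, at dock (0, -90, 30) mm: a strip 22 mm wide, level with the channel floor, from the mouth to y = -90 mm. The ejected lighter lies on it with both its sides free.
- ejector (a joint): Spring ejector slide, m: 0 at rest, 0.055 fully home at its rigid stop (tab 55 mm along dock -y). The spring pushes back with 4 N at rest to 10 N when home and returns the slide when let go. Feel for the stop; do not push over about 25 N. Fully home leaves the lighter about 43 mm out of the mouth, 15 mm still in the channel.
- ejector_tab (a point): Centre of the ejector's steel tab, an upright block 26 (dock x) x 12 (y) x 28 (z) mm in front of the channel; at rest at dock (-46, 75, 36) mm. Push it along dock -y, from its +y face or pinched.
- dock_mouth (a point): Centre of the channel's mouth, at dock (0, -36, 36.5) mm, axes as the dock's.
- lighter: Loose stainless steel lighter with hinged cap, 58 (own x) x 38 (own y) x 13 (z) mm, about 65 g. Origin: centre of its underside; +x is the cap end. At the start it lies flat inside the channel, cap end some 4 to 8 mm inside the mouth.
- lighter_center (a point): Centre of the lighter's volume, 6.5 mm above its underside.
- tray: Fixed walnut valet tray, 196 (own x) x 116 (own y) mm, floor top at z = 5 mm, origin at the centre of the underside. At its -x end is the oblong lighter compartment; at its +x end a larger square bay, in which the ring dish stands.
- tray_slot (a point): Centre of the lighter compartment's floor, axes as the tray's. Inside 66 mm (x) by 46 mm (y); walls 4 mm thick stand 10 mm above the floor: full end walls, and side walls only within 12 mm of each end, so that the middle 42 mm of both long sides is open for the fingers.
- ring_dish: Loose white ceramic ring dish, 76 mm across, 22 mm high, in the tray's square bay. Leave alone.
- pearl_box: Loose closed mother-of-pearl box 60 x 50 x 37 mm. Leave alone.
- quartz: Loose rose quartz sphere, 64 mm across, fixed on a brass foot, 75 mm high in all. Leave alone.
- perfume: Loose amber glass jar with brass cap, 44 mm across, 90 mm high. Leave alone.
- candle: Loose cream pillar jar with brass lid, 76 mm across, 82 mm high. Leave alone.
Mind the look-alikes: they are no part of the job. There is more than one size of the lighter; the one meant has the size given above. Leave any pink look-alike of the tray alone.

How it is judged:
On the way, in this order (a step that is already met when the one before it is completed fails the run):
1. the ejector slide is pushed fully home (beyond 51 of its 55 mm) (value of joint ejector above 0.051 m), for 0.15 s.
2. the slide has sprung back and the lighter is drawn clear of the channel (value of joint ejector below 0.006 m and y of lighter_center in the frame of dock below -0.067 m), for 0.05 s.
At the end, for the whole second after the job is handed in: The lighter lies at rest flat on the floor of the tray's oblong compartment (centre within 6 mm of the compartment's centre each way, flat within 0.1 rad, lengthwise within 0.2 rad), and the ejector slide is back at rest (within 6 mm); the bystanders are where they were (within 20 mm) (x of lighter_center in the frame of tray_slot between -0.006 and 0.006 m and y of lighter_center in the frame of tray_slot between -0.006 and 0.006 m and z of lighter_center in the frame of tray_slot between 0.003 and 0.0095 m and angle between the z axis of lighter and the z axis of tray, either way round below 0.1 rad and angle between the x axis of lighter and the x axis of tray, either way round below 0.2 rad and linear speed of lighter below 0.02 m/s and value of joint ejector below 0.006 m); the robot touches nothing.
It fails at once if the ejector is forced: more than 45 N on it (contact force between the fingers and ejector above 45 N).
It fails at once if the lighter is dropped or thrown: faster than 0.7 m/s without the fingers on it (linear speed of lighter above 0.7 m/s and contact force between the fingers and lighter below 0.01 N).
It fails at once if a bystander is moved more than 20 mm (distance of any of ring_dish, pearl_box, quartz, perfume, candle from where it was at the start of the episode above 0.02 m).
It also fails if it takes over 56 s, if anything falls off the work surface, if the arm or the gripper's body presses on something with over 40 N, if the wrist force passes 120 N, or if a joint passes its speed limit or range.

ROBOT

A 7-joint arm with a two-finger parallel gripper is mounted at the origin on the work surface. World frame = base frame: x ahead of the robot, y to its left, z up, the work surface at z = 0. Lengths are in m, angles in rad, forces in N, time in s.
With the tool pointing down it reaches from about 0.35 to 0.9 m from the base axis. Payload 8.1 kg.
Tool frame: the origin (TCP) lies midway between the tips of the shut fingers; the grasp point (between the pads) lies 19 mm behind it; z points along the fingers, y is the line along which they close (so a half turn about z gives the same grasp; the last joint's range is limited). The gripper opens to 85 mm and grips with 20 to 120 N. Pads are 22 mm wide; open, the fingers measure 114 mm over their backs; the gripper's body (76 mm by 85 mm) begins 54 mm behind the grasp point. The pads swing forward as they close: fully open they stand 13 mm farther back than shut.
Start: joints at [-1.324, 0.434, 0.025, 1.573, -0.012, 1.134, -0.075], TCP at [0.214, 0.587, 0.231] pointing down, gripper open.
Joint ranges: [-2.62, 2.62], [-0.44, 2.09], [-1.27, 1.32], [0.08, 2.57], [-1.32, 4.46], [0.12, 2], [-2.74, 2.74]. Speed limits (rad/s): [2.22, 2.22, 3.01, 3.01, 3.14, 3.14, 3.14].

INTERFACE

Orientations are given as a rotation vector (axis times angle).
In Python, from bench import arm, viewer gives the robot as it stands.
- The arm moves only by the tool apply_moves, never from a script. Its argument "moves" is text: rows parted by semicolons, each of 7 numbers parted by spaces: the shift along the world's x, y, z in units of 30 mm (1.0 is 30 mm), then the turn, a rotation vector about the world's x, y, z in units of 6 degrees (1.0 is 6 degrees), then the finger opening in mm, from 0 to 85.4. In form: tx ty tz wx wy wz hand; .... A call has exactly 5 rows; each row is the pose to reach, as a shift and turn from the pose commanded when the call began; what a row does not reach only later rows make up. A row lasts 1/12 s, in which the tool goes at most 41.7 mm and 7.16 degrees, less where a joint would pass 70% of its speed; a pose out of reach is approached as far as the arm can. A call with a gripper value outside its range is refused whole. The fingers move at their own pace and stop on an object; "force" is the grip in N (left out, the last holds). Time passes only in rows, so rows that repeat a pose let the fingers close, or fill a call up. It gives the time, the measured TCP pose, the force, the opening and the grip force at its end, in the units of the state.
- arm.sense(): the state, without advancing time (a new reading comes with each control period).
- viewer.read_camera(name): name is "side" or "top"; returns a dict with "img" (384x512x3 uint8, red, green, blue), "depth" (384x512 float32, m along the optical axis (not along the pixel's ray), 0 where there is no reading), "fx", "fy", "cx", "cy" (pixels), "R" (3x3) and "t" (3): a world point X has camera coordinates R X + t. Camera axes: x right, y down, z forward; pixel columns grow to the right and rows downward; lengths in m; the calibration is good to about 2 mm. A picture is of the moment at which its call begins.
- arm.hand_in(): hands the job in; it is judged then, once.
The state is a dict: "t": time; "joints": joint angles; "qvel": joint speeds; "joint_efforts": joint torques, N m; "tcp_pos": TCP position; "eef_rot": TCP orientation; "wrist_force": force on the tool from outside, world axes, zero at the start; "wrist_torque": the same for the moment, N m; "width": opening from 0.0 (shut) to 1.0 (fully open); "finger_force": force on a finger pad.
Only numpy, scipy, OpenCV 4.12 (cv2) and the standard library are available. Lean on these libraries where they do the work, as an engineer would, in place of code of your own. Each camera call takes 0.05 s, during which the arm holds its last target. There are 200 camera calls.

## Working session

There is one attempt and no reset: what is moved stays moved. The work goes in short steps, Python scripts to look and compute and a tool call to move; the robot and the scene stay as the last step left them, time stands still between calls to the robot, and variables do not carry over. Pictures are saved under pics/ and viewed, at most 10 in all, crops included, and the job is handed in when it is done.

Besides the shell and the picture viewer there is one more tool, called after ">>>" as name(argument=value, ...) on one line, values as JSON. apply_moves: Moves the arm, as the interface text tells. Its arguments: {"type":"object","properties":{"moves":{"type":"string"},"force":{"type":"number"}},"required":["moves"]}

```bash
ls; mkdir -p pics
cat > h.py <<'E'
import numpy as np,cv2
from bench import arm,viewer
def cam(n):
    c=viewer.read_camera(n);np.savez(f'/tmp/{n}.npz',**c);return c
def pts(c):
    d=c['depth'];v,u=np.mgrid[:d.shape[0],:d.shape[1]]
    P=np.stack([(u-c['cx'])/c['fx']*d,(v-c['cy'])/c['fy']*d,d],-1)
    return (P-c['t'])@c['R']
def proj(c,X):
    p=c['R']@np.array(X)+c['t'];return p[0]/p[2]*c['fx']+c['cx'],p[1]/p[2]*c['fy']+c['cy']
def ray(c,u,v,z):
    d=c['R'].T@np.array([(u-c['cx'])/c['fx'],(v-c['cy'])/c['fy'],1]);o=-c['R'].T@c['t']
    return o+d*(z-o[2])/d[2]
E
python3 - <<'E'
from h import *
for n in('top','side'):
    c=cam(n);cv2.imwrite(f'pics/{n}0.png',cv2.resize(c['img'][...,::-1],(768,576),interpolation=cv2.INTER_CUBIC));print(n,c['fx'],-c['R'].T@c['t'],c['R'].round(3).tolist())
s=arm.sense();print(s)
E
```

```text
pics
top 471.24658595428525 [ 0.36933713 -0.03714715  1.11325928] [[-0.005, -1.0, -0.002], [-0.987, 0.005, -0.163], [0.163, 0.001, -0.987]]
side 380.18076816207275 [ 0.18523749 -0.82040286  0.69536889] [[0.902, -0.432, -0.008], [-0.256, -0.52, -0.815], [0.348, 0.737, -0.58]]
{'t': 0.1, 'joints': array([-1.32359118,  0.43519013,  0.02499179,  1.57399291, -0.01158957,
        1.13399613, -0.07513638]), 'qvel': array([ 0.00039358, -0.00123643, -0.00040364, -0.00266867,  0.00222982,
        0.00052972,  0.00137373]), 'joint_efforts': array([ 2.71543693e-03, -6.71745729e+01,  1.02769833e+00, -3.16901207e+01,
        1.57685077e-02,  7.23342353e-03, -2.82218417e-05]), 'tcp_pos': array([0.21410597, 0.58670818, 0.23058688]), 'eef_rot': array([-5.46839496e-01, -3.09352860e+00,  2.25877209e-03]), 'wrist_force': array([-0.09473247, -0.00528484,  0.24903494]), 'wrist_torque': array([-0.02411651,  0.01494543,  0.04603196]), 'finger_force': 0.0, 'width': 0.9935137657020213}
```

View pics/top0.png

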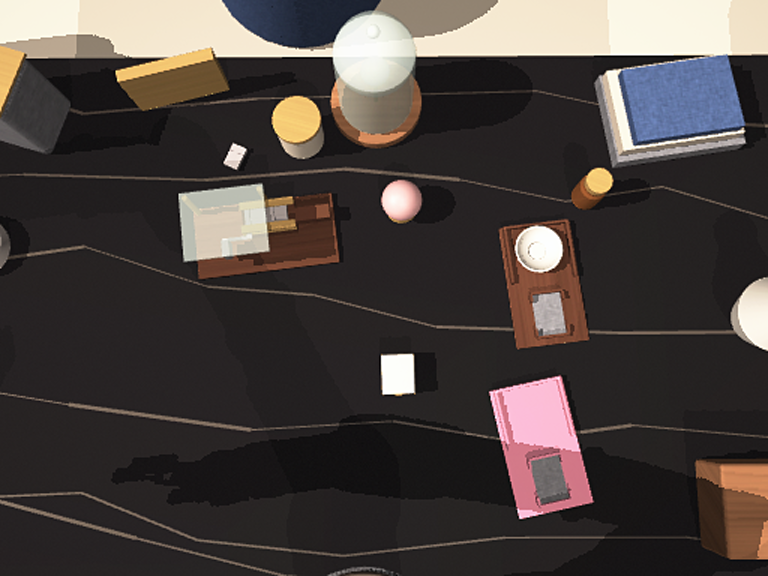

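View pics/side0.png

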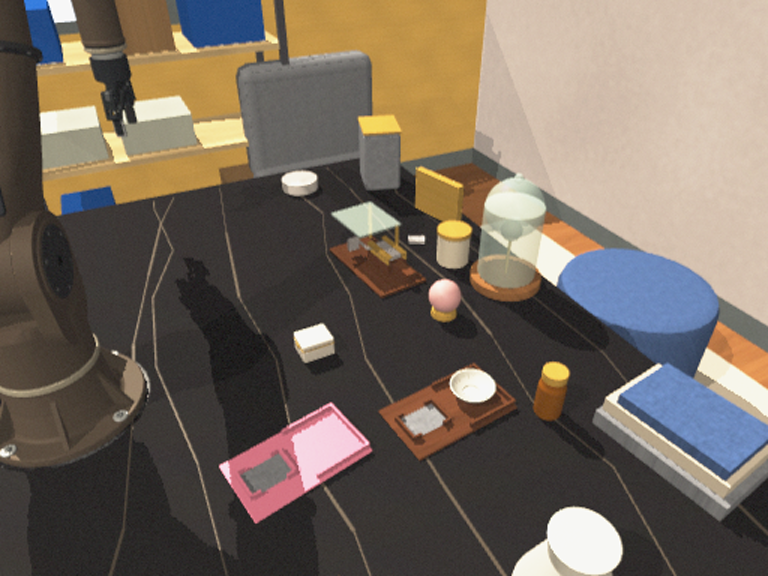

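The top view shows the dock at about (265,230), with the mouth facing right (world -y). The walnut tray is at about (545,285), its compartment at (548,313), and the pink look-alike at (540,445). Candidates for the lighter are the steel piece in the dock channel at (265,215) and the small pale one at (235,155). The grey panels at (548,313) and (548,480) look like compartment linings. I choose the one in the channel and check it in a crop.

Run:
```python
from h import *
c=dict(np.load('/tmp/top.npz'));im=c['img'];P=pts(c)
crop=cv2.resize(im[115:190,110:235,::-1],(800,480),interpolation=cv2.INTER_CUBIC);cv2.imwrite('pics/dock.png',crop)
hsv=cv2.cvtColor(im,cv2.COLOR_RGB2HSV)
for n,(u0,u1,v0,v1),z0 in (('dock',(115,235,115,190),.008),('tray',(325,400,140,240),.0)):
    s=np.zeros(im.shape[:2],bool);s[v0:v1,u0:u1]=1
    m=s&(hsv[...,1]>90)&((hsv[...,0]<14)|(hsv[...,0]>172))&(hsv[...,2]>45)
    z=P[...,2]
    print(n,m.sum(),np.percentile(z[m],[5,25,50,75,95]))
    cs,_=cv2.findContours(m.astype(np.uint8),0,2);k=max(cs,key=cv2.contourArea);
    hull=cv2.convexHull(np.vstack([q for q in cs if cv2.contourArea(q)>20]))
    print(cv2.approxPolyDP(hull,2,True)[:,0].tolist())
t=np.round(P[140:190:3,130:185:4,2]*1000).astype(int);print(t)
```

```text
dock 2341 [0.00488656 0.00707221 0.00870288 0.01066158 0.0306457 ]
[[220, 128], [225, 174], [132, 185], [131, 174], [195, 131]]
tray 2624 [0.00156422 0.0038121  0.00538322 0.00748126 0.01576268]
[[378, 146], [392, 226], [345, 232], [332, 153]]
[[103  98 100 103  97  99  96 103 100 100  97  99  43  43]
 [ 96  97  99 100  97  97  98  99  97  99 101 100  43  41]
 [ 98 100  97  98 100  99  99  97  99  97  99  98  41  41]
 [ 97 100 101  99 100 101  98  99  98 101 103  99  51  50]
 [100 100 100  98  97  94  97  99  97  99  97  96  44  45]
 [ 98  97 100  99 100  99  98 100 100 101  96  98  95  25]
 [100 101  98  98  99  97  98  99 100  98  97  97  98   8]
 [ 99  98 100 100  99  99  99  98  98 101  97  99  97   6]
 [ 98 101 102  98  93  95  99 102  99  97  97  96  96   7]
 [100  98  99 100 100 103 100  97 100  98 102  93  98   6]
 [ 98  97 100  98 100  97  96  94   8   6   9   9   7  12]
 [ 98   6   6   8   7  11  10   9   9   9   8   8   8   6]
 [ -1   7   9  10   9   6  10   6   6   9   6  10  11  11]
 [ -2   6   8   9  11   9  11   9   8   6   5   7   8   9]
 [  3  10   8   6   5   8   8   3   5  -1   2   2   0   6]
 [  1   7   6  -1  -4  -1  -4   2   0   1   3   0  -1   0]
 [ -2   1  -2  -3   7  -4  -2   2  -2   1   0   4  -1   1]]
```

View pics/dock.png

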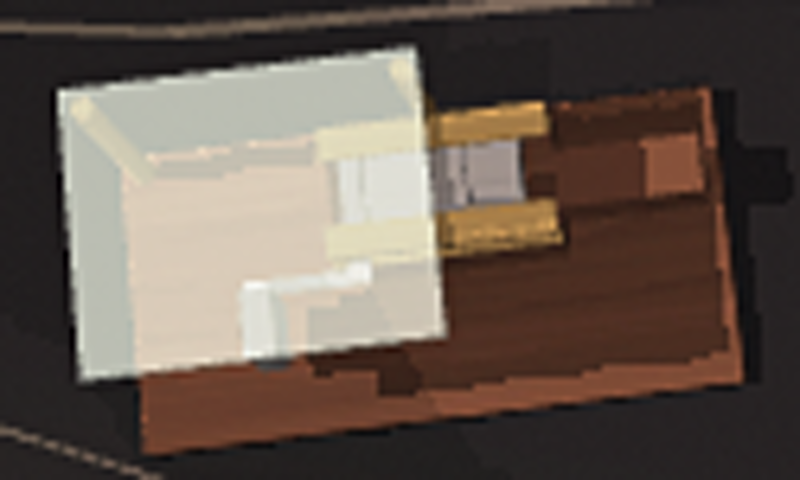

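The crop shows the steel lighter in the brass channel, with its end at (523,170) and the empty tongue to its right, ending at (705,163). The ejector tab is under the glass at about (260,320). Next I fit the dock and tray poses from corners.

```bash
cat > fit.py <<'E'
from h import *
def fit(L,W):
    L=np.array(L,float);W=np.array(W)
    a=L.mean(0);b=W.mean(0);H=(L-a).T@(W-b)
    th=np.arctan2(H[0,1]-H[1,0],H[0,0]+H[1,1]);R=np.array([[np.cos(th),-np.sin(th)],[np.sin(th),np.cos(th)]])
    t=b-R@a;return th,t,W-(L@R.T+t)
E
python3 - <<'E'
from fit import *
c=dict(np.load('/tmp/top.npz'));s=dict(np.load('/tmp/side.npz'))
f=lambda U,V,z:ray(c,110+(U+.5)/6.4-.5,115+(V+.5)/6.4-.5,z)[:2]
D=[(-80,130,143,453,0),(-80,-96,742,382,0),(36,-96,712,88,8),
(-70,127,80,382,93),(-70,1,446,337,93),(34,1,415,46,98),(34,127,58,90,98),
(24.5,-36,547,102,48),(-24.5,-36,557,203,48)]
th,t,r=fit([(a/1e3,b/1e3) for a,b,*_ in D],[f(u,v,z/1e3) for *_,u,v,z in D])
print('dock',th,t,(r*1e3).round(1).tolist())
np.save('/tmp/dock.npy',[th,*t])
R=np.array([[np.cos(th),-np.sin(th)],[np.sin(th),np.cos(th)]])
for n,p in dict(tab=(-.046,.075,.05),mouth=(0,-.036,.0365),tong=(0,-.09,.03),can=(-.07,.064,.093)).items():
    q=[*(R@p[:2]+t),p[2]];print(n,np.round(q,4),np.round(proj(s,q),1),np.round(proj(c,q),1))
# tray crop
cv2.imwrite('pics/tray.png',cv2.resize(c['img'][140:240,320:405,::-1],(510,600),interpolation=cv2.INTER_CUBIC))
cv2.imwrite('pics/sd.png',cv2.resize(s['img'][125:205,210:295,::-1],(638,600),interpolation=cv2.INTER_CUBIC))
E
```

```text
dock 0.11705862867171915 [0.66392419 0.14420838] [[0.6, 1.5], [0.1, 1.4], [-2.8, -0.6], [-1.4, 0.8], [-1.0, -0.1], [-1.2, 0.0], [-1.7, -0.8], [-1.6, -1.8], [9.0, -0.3]]
tab [0.6095 0.2133 0.05  ] [235.2 158.3] [149.4 164.5]
mouth [0.6681 0.1085 0.0365] [264.8 172.5] [196.  141.3]
tong [0.6744 0.0548 0.03  ] [274.3 181.8] [219.  139.3]
can [0.5869 0.1996 0.093 ] [230.1 150.3] [150.9 170.2]
```

View pics/tray.png

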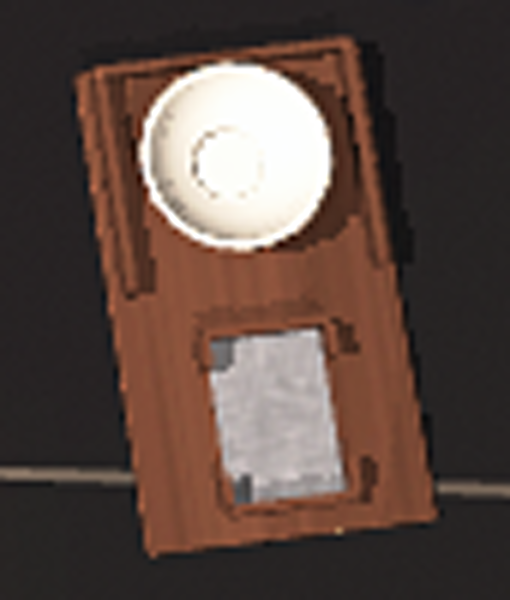

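View pics/sd.png

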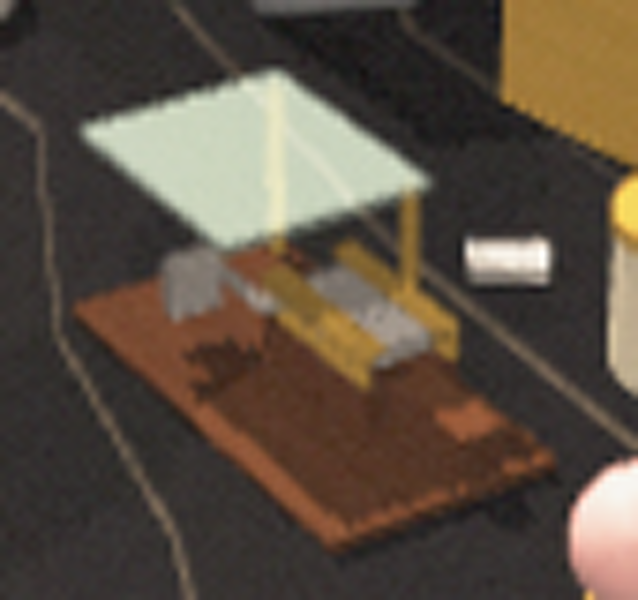

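Run:
```python
from fit import *
c=dict(np.load('/tmp/top.npz'));s=dict(np.load('/tmp/side.npz'))
f=lambda U,V,z:ray(c,110+(U+.5)/6.4-.5,115+(V+.5)/6.4-.5,z)[:2]
D=[(-80,130,143,453,0),(-80,-96,742,382,0),(36,-96,712,88,8),
(-70,127,80,382,93),(-70,1,446,337,93),(34,1,415,46,98),(34,127,58,90,98),
(24.5,-36,547,102,48)]
th,t,r=fit([(a/1e3,b/1e3) for a,b,*_ in D],[f(u,v,z/1e3) for *_,u,v,z in D])
print('dock',th,t,(r*1e3).round(1).tolist())
np.save('/tmp/dock.npy',[th,*t])
R=np.array([[np.cos(th),-np.sin(th)],[np.sin(th),np.cos(th)]])
g=lambda U,V,z:ray(s,210+(U+.5)/7.5-.5,125+(V+.5)/7.5-.5,z)[:2]
for n,U,V,z in(('foot-80,-96',335,550,0),('foot 36,-96',555,460,.004),('foot-80,130',72,310,.004),('can -70,1',228,248,.093),('can 34,1',432,183,.0955),('can -70,127',80,130,.0955),('lighter cap-y-front',380,362,.03)):
    print(n,((g(U,V,z)-t)@R*1e3).round(1))
# tray
h=lambda U,V,z:ray(c,320+(U+.5)/6-.5,140+(V+.5)/6-.5,z)[:2]
T=[(-98,58,150,557,0),(-98,-58,437,520,5),(98,-58,352,38,10),(98,58,80,75,5)]
th2,t2,r2=fit([(a/1e3,b/1e3) for a,b,*_ in T],[h(u,v,z/1e3) for *_,u,v,z in T])
print('tray',th2,t2,(r2*1e3).round(1).tolist())
R2=np.array([[np.cos(th2),-np.sin(th2)],[np.sin(th2),np.cos(th2)]])
for n,q,box in(('top',c,(190,228,350,382)),('side',s,(265,295,262,302))):
    hs=cv2.cvtColor(q['img'],cv2.COLOR_RGB2HSV);m=np.zeros(hs.shape[:2],np.uint8);v0,v1,u0,u1=box
    m[v0:v1,u0:u1]=((hs[...,1]<70)&(hs[...,2]>70))[v0:v1,u0:u1]
    vv,uu=np.nonzero(m);W=np.array([ray(q,u,v,.005)[:2] for u,v in zip(uu,vv)],np.float32)
    rc=cv2.minAreaRect(W*1000);print(n,len(W),'rect',rc,'mean',W.mean(0))
    L=(W-t2)@R2*1e3;print('tray frame range',np.percentile(L,[1,50,99],axis=0).round(1).tolist())
```

```text
dock 0.11140593081407964 [0.66270002 0.14411508] [[1.1, 1.1], [1.9, 1.1], [-1.0, -0.3], [-0.9, 0.4], [0.3, -0.4], [-0.0, 0.3], [-1.3, -0.6], [-0.2, -1.5]]
foot-80,-96 [-75.7 -93.9]
foot 36,-96 [ 36.3 -93.8]
foot-80,130 [-80.5 129.1]
can -70,1 [-66.1   5. ]
can 34,1 [35.   1.7]
can -70,127 [-70.7 128.6]
lighter cap-y-front [ -6.6 -21.3]
tray 0.1223663560397422 [ 0.55788985 -0.28503384] [[0.8, -1.5], [0.1, 1.5], [-0.8, 3.1], [-0.1, -3.1]]
top 524 rect ((509.6313781738281, -291.21014404296875), (65.37381744384766, 45.769710540771484), 6.813193321228027) mean [ 0.5094592  -0.29164222]
tray frame range [[-80.7, -22.8], [-49.1, -0.8], [-16.8, 21.9]]
side 373 rect ((509.463623046875, -272.44537353515625), (61.02131652832031, 82.79303741455078), 5.675580978393555) mean [ 0.51102304 -0.2899289 ]
tray frame range [[-76.5, -22.9], [-47.4, 0.6], [-17.0, 22.7]]
```

```bash
cat > go.py <<'E'
from h import *
from scipy.spatial.transform import Rotation as Ro
th,tx,ty=np.load('/tmp/dock.npy');Rd=Ro.from_euler('z',th);O=np.array([tx,ty,0])
def dk(x,y,z): return O+Rd.apply(np.array([x,y,z])/1e3)
def orient(yaw,lean):  # tool z: lean rad from down toward +x of the yawed frame; tool y = +-yawed y
    z=np.array([np.sin(lean),0,-np.cos(lean)]);y=np.array([0,1,0.])
    return [Ro.from_euler('z',yaw)*Ro.from_matrix(np.stack([np.cross(k*y,z),k*y,z],1)) for k in(1,-1)]
def need(P,Rs):
    s=arm.sense();R0=Ro.from_rotvec(s['eef_rot'])
    w=min(((R*R0.inv()).as_rotvec() for R in Rs),key=np.linalg.norm)
    print('shift',((P-s['tcp_pos'])/.03).round(2),'turn',(np.degrees(w)/6).round(2),'tgt',P.round(4))
def st():
    s=arm.sense();R0=Ro.from_rotvec(s['eef_rot']).as_matrix()
    print(s['t'],'tcp',s['tcp_pos'].round(4),'dock',(Rd.inv().apply(s['tcp_pos']-O)*1e3).round(1),'z',R0[:,2].round(3),'y',R0[:,1].round(3),'J',s['joints'].round(2),'F',s['wrist_force'].round(1))
E
python3 - <<'E'
from go import *
st()
for p in((-150,112,150),(-49,112,30)):
    for l in(40,45):
        for o in orient(th,np.radians(l)): need(dk(*p),[o])
E
```

```text
0.1 tcp [0.2141 0.5867 0.2306] dock [-396.6  489.7  230.6] z [-0.    -0.001 -1.   ] y [ 0.343  0.939 -0.001] J [-1.32  0.44  0.02  1.57 -0.01  1.13 -0.08] F [-0.1 -0.   0.2]
shift [  9.57 -11.6   -2.69] turn [-0.79 -6.68  4.23] tgt [0.5012 0.2387 0.15  ]
shift [  9.57 -11.6   -2.69] turn [  8.99  -1.1  -24.23] tgt [0.5012 0.2387 0.15  ]
shift [  9.57 -11.6   -2.69] turn [-0.89 -7.51  4.18] tgt [0.5012 0.2387 0.15  ]
shift [  9.57 -11.6   -2.69] turn [ 10.08  -1.23 -23.87] tgt [0.5012 0.2387 0.15  ]
shift [ 12.91 -11.22  -6.69] turn [-0.79 -6.68  4.23] tgt [0.6016 0.25   0.03  ]
shift [ 12.91 -11.22  -6.69] turn [  8.99  -1.1  -24.23] tgt [0.6016 0.25   0.03  ]
shift [ 12.91 -11.22  -6.69] turn [-0.89 -7.51  4.18] tgt [0.6016 0.25   0.03  ]
shift [ 12.91 -11.22  -6.69] turn [ 10.08  -1.23 -23.87] tgt [0.6016 0.25   0.03  ]
```

>>> apply_moves(moves="0.7 -0.9 0 -0.1 -0.7 0.4 40; 1.5 -1.8 0 -0.2 -1.4 0.8 20; 2.3 -2.7 0 -0.3 -2.2 1.2 0; 3.1 -3.6 0 -0.4 -3.0 1.6 0; 3.9 -4.5 0 -0.4 -3.8 2.1 0")

```text
t: 0.52
tcp_pos: [0.3318, 0.4517, 0.2314]
eef_rot: [0.169, 2.734, 0.04]
wrist_force: [1.9, -1.1, -0.7]
width: 0.304
finger_force: 0.0
```

>>> apply_moves(moves="0.7 -0.9 -0.5 -0.1 -0.7 0.4 0; 1.5 -1.8 -1 -0.2 -1.4 0.8 0; 2.3 -2.7 -1.5 -0.3 -2.2 1.2 0; 3.1 -3.6 -2 -0.4 -3.0 1.6 0; 3.9 -4.5 -2.5 -0.4 -3.8 2.1 0")

```text
t: 0.93
tcp_pos: [0.428, 0.3439, 0.175]
eef_rot: [-0.062, 2.412, 0.046]
wrist_force: [1.7, 1.6, -0.4]
width: 0.005
finger_force: 0.0
```

```bash
python3 -c "
from go import *
st();need(dk(-130,112,130),orient(th,np.radians(45)))"
```

```text
0.9333 tcp [0.428  0.3439 0.175 ] dock [-211.   224.7  175. ] z [ 0.665  0.05  -0.746] y [-0.058  0.998  0.016] J [-1.45  0.26  0.3   2.34  1.31  0.58 -0.7 ] F [ 1.7  1.6 -0.4]
shift [ 3.1  -3.43 -1.5 ] turn [-0.11 -0.55  0.51] tgt [0.5211 0.241  0.13  ]
```

>>> apply_moves(moves="0.7 -0.8 -0.3 0 -0.1 0.1 0; 1.4 -1.6 -0.6 0 -0.2 0.2 0; 2.1 -2.4 -1 0 -0.3 0.3 0; 2.8 -3.2 -1.3 0 -0.4 0.4 0; 2.8 -3.2 -1.3 0 -0.4 0.4 0")

```text
t: 1.35
tcp_pos: [0.5128, 0.2481, 0.1362]
eef_rot: [-0.11, 2.37, 0.063]
wrist_force: [0.8, 0.0, 0.4]
width: 0.002
finger_force: 0.0
```

```bash
python3 -c "
from go import *
st();need(dk(-90,112,71),orient(th,np.radians(45)));need(dk(-49,112,30),orient(th,np.radians(45)))"
```

```text
1.35 tcp [0.5128 0.2481 0.1362] dock [-137.4  120.   136.2] z [ 0.692  0.078 -0.718] y [-0.098  0.995  0.013] J [-1.1   0.35  0.3   2.46  2.14  0.46 -1.25] F [0.8 0.  0.4]
shift [ 1.6  -0.09 -2.17] turn [-0.11 -0.16  0.12] tgt [0.5608 0.2454 0.071 ]
shift [ 2.96  0.06 -3.54] turn [-0.11 -0.16  0.12] tgt [0.6016 0.25   0.03  ]
```

>>> apply_moves(moves="0.5 0 -0.6 0 0 0 0; 1 0 -1.2 0 -0.1 0.1 0; 1.4 0 -1.8 -0.1 -0.2 0.1 0; 1.6 0 -2.2 -0.1 -0.2 0.1 0; 1.6 0 -2.2 -0.1 -0.2 0.1 0")

```text
t: 1.77
tcp_pos: [0.5606, 0.249, 0.0685]
eef_rot: [-0.127, 2.351, 0.052]
wrist_force: [-0.3, 0.3, -0.1]
width: -0.003
finger_force: 0.0
```

```bash
python3 -c "
from go import *
st();need(dk(-49,112,30),orient(th,np.radians(45)))"
```

```text
1.7667 tcp [0.5606 0.249  0.0685] dock [-89.8 115.6  68.5] z [ 0.705  0.076 -0.705] y [-0.108  0.994 -0.   ] J [-0.89  0.56  0.15  2.41  2.43  0.6  -1.5 ] F [-0.3  0.3 -0.1]
shift [ 1.36  0.03 -1.28] turn [0.   0.02 0.03] tgt [0.6016 0.25   0.03  ]
```

>>> apply_moves(moves="0.4 0 -0.4 0 0 0 0; 0.8 0 -0.8 0 0 0 0; 1.2 0 -1.1 0 0 0 0; 1.4 0 -1.3 0 0 0 0; 1.4 0 -1.3 0 0 0 0")

```text
t: 2.18
tcp_pos: [0.6029, 0.2497, 0.0318]
eef_rot: [-0.127, 2.348, 0.054]
wrist_force: [-0.3, -0.3, 0.1]
width: 0.005
finger_force: 0.0
```

```bash
python3 -c "
from go import *
st()
c=cam('side');cv2.imwrite('pics/s1.png',cv2.resize(c['img'][110:210,190:300,::-1],(660,600),interpolation=cv2.INTER_CUBIC))"
```

```text
2.1833 tcp [0.6029 0.2497 0.0318] dock [-47.7 111.6  31.8] z [ 0.707  0.078 -0.703] y [-0.108  0.994  0.001] J [-0.79  0.67  0.12  2.34  2.53  0.63 -1.55] F [-0.3 -0.3  0.1]
```

View pics/s1.png

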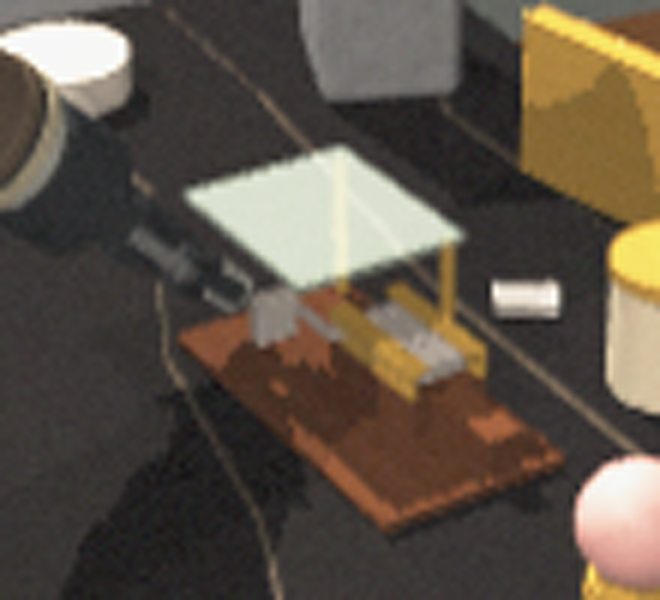

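The shut fingertips at (235,290) are under the glass, behind the tab at (272,315). I start pushing.

>>> apply_moves(moves="0.02 -0.2 0 0 0 0 0; 0.04 -0.35 0 0 0 0 0; 0.06 -0.5 0 0 0 0 0; 0.07 -0.65 0 0 0 0 0; 0.09 -0.8 0 0 0 0 0")

```text
t: 2.65
tcp_pos: [0.6045, 0.2271, 0.0325]
eef_rot: [-0.13, 2.348, 0.058]
wrist_force: [-4.7, 4.3, 2.1]
width: 0.002
finger_force: 2.8
```

>>> apply_moves(moves="0.02 -0.15 0 0 0 0 0; 0.03 -0.3 0 0 0 0 0; 0.05 -0.45 0 0 0 0 0; 0.07 -0.6 0 0 0 0 0; 0.08 -0.7 0 0 0 0 0")

```text
t: 3.07
tcp_pos: [0.6069, 0.2071, 0.0325]
eef_rot: [-0.132, 2.348, 0.06]
wrist_force: [-4.6, 7.2, 3.0]
width: -0.002
finger_force: 3.7
```

```bash
python3 -c "
from go import *
st()"
```

```text
3.0667 tcp [0.6069 0.2071 0.0325] dock [-48.4  68.8  32.5] z [ 0.706  0.083 -0.703] y [-0.113  0.994  0.003] J [-0.68  0.66  0.1   2.38  2.66  0.67 -1.58] F [-4.6  7.2  3. ]
```

>>> apply_moves(moves="0.02 -0.15 0 0 0 0 0; 0.03 -0.3 0 0 0 0 0; 0.05 -0.4 0 0 0 0 0; 0.06 -0.5 0 0 0 0 0; 0.07 -0.6 0 0 0 0 0")

```text
t: 3.48
tcp_pos: [0.6089, 0.1902, 0.0325]
eef_rot: [-0.133, 2.348, 0.061]
wrist_force: [-3.5, 8.8, 3.0]
width: 0.002
finger_force: 4.6
```

>>> apply_moves(moves="0.01 -0.05 0 0 0 0 0; 0.01 -0.1 0 0 0 0 0; 0.02 -0.15 0 0 0 0 0; 0.02 -0.2 0 0 0 0 0; 0.02 -0.2 0 0 0 0 0")

```text
t: 3.9
tcp_pos: [0.6097, 0.1842, 0.0326]
eef_rot: [-0.133, 2.347, 0.061]
wrist_force: [-2.9, 8.3, 2.3]
width: -0.004
finger_force: 4.4
```

```bash
python3 -c "
from go import *
st()"
```

```text
3.9 tcp [0.6097 0.1842 0.0326] dock [-48.2  45.8  32.6] z [ 0.706  0.084 -0.703] y [-0.115  0.993  0.004] J [-0.62  0.66  0.09  2.4   2.72  0.69 -1.59] F [-2.9  8.3  2.3]
```

>>> apply_moves(moves="0.01 -0.05 0 0 0 0 0; 0.01 -0.1 0 0 0 0 0; 0.02 -0.15 0 0 0 0 0; 0.02 -0.2 0 0 0 0 0; 0.02 -0.2 0 0 0 0 0")

```text
t: 4.32
tcp_pos: [0.6103, 0.1786, 0.0326]
eef_rot: [-0.134, 2.347, 0.062]
wrist_force: [-1.7, 8.6, 1.2]
width: 0.002
finger_force: 4.7
```

```bash
python3 -c "
from go import *
st()"
```

```text
4.3167 tcp [0.6103 0.1786 0.0326] dock [-48.2  40.1  32.6] z [ 0.706  0.085 -0.703] y [-0.115  0.993  0.004] J [-0.6   0.65  0.09  2.4   2.74  0.69 -1.6 ] F [-1.7  8.6  1.2]
```

>>> apply_moves(moves="0.01 -0.05 0 0 0 0 0; 0.01 -0.1 0 0 0 0 0; 0.01 -0.1 0 0 0 0 0; 0.01 -0.13 0 0 0 0 0; 0.01 -0.13 0 0 0 0 0")

```text
t: 4.73
tcp_pos: [0.6105, 0.1767, 0.0326]
eef_rot: [-0.137, 2.347, 0.065]
wrist_force: [-3.5, 13.4, 1.6]
width: -0.0
finger_force: 7.0
```

>>> apply_moves(moves="0 -0.04 0 0 0 0 0; 0.01 -0.08 0 0 0 0 0; 0.01 -0.1 0 0 0 0 0; 0.01 -0.1 0 0 0 0 0; 0.01 -0.1 0 0 0 0 0")

```text
t: 5.15
tcp_pos: [0.6105, 0.1766, 0.0327]
eef_rot: [-0.142, 2.347, 0.069]
wrist_force: [-4.6, 20.6, 1.8]
width: -0.002
finger_force: 10.2
```

The position stays at 0.1766 while the force climbs to 20 N, so this is the stop. I let it spring back.

>>> apply_moves(moves="0 0.2 0 0 0 0 0; -0.03 0.5 0 0 0 0 0; -0.07 0.8 0 0 0 0 0; -0.1 1.1 0 0 0 0 0; -0.14 1.4 0 0 0 0 0")

```text
t: 5.57
tcp_pos: [0.6064, 0.2125, 0.0324]
eef_rot: [-0.131, 2.348, 0.059]
wrist_force: [-3.1, 4.2, 2.6]
width: 0.001
finger_force: 2.6
```

>>> apply_moves(moves="-0.03 0.3 0 0 0 0 0; -0.06 0.6 0 0 0 0 0; -0.1 0.9 0 0 0 0 0; -0.12 1.1 0 0 0 0 0; -0.14 1.2 0 0 0 0 0")

```text
t: 5.98
tcp_pos: [0.6029, 0.2466, 0.0321]
eef_rot: [-0.128, 2.348, 0.055]
wrist_force: [0.0, -0.5, -0.5]
width: -0.001
finger_force: 0.0
```

```bash
python3 -c "
from go import *
st();need(dk(-130,112,125),orient(th,np.radians(45)))
c=cam('side');cv2.imwrite('pics/s2.png',cv2.resize(c['img'][110:210,190:300,::-1],(660,600),interpolation=cv2.INTER_CUBIC))"
```

```text
5.9833 tcp [0.6029 0.2466 0.0321] dock [-48.1 108.5  32.1] z [ 0.706  0.079 -0.703] y [-0.109  0.994  0.002] J [-0.79  0.67  0.12  2.34  2.54  0.64 -1.55] F [ 0.  -0.5 -0.5]
shift [-2.73 -0.19  3.1 ] turn [-0.02  0.05  0.02] tgt [0.5211 0.241  0.125 ]
```

View pics/s2.png

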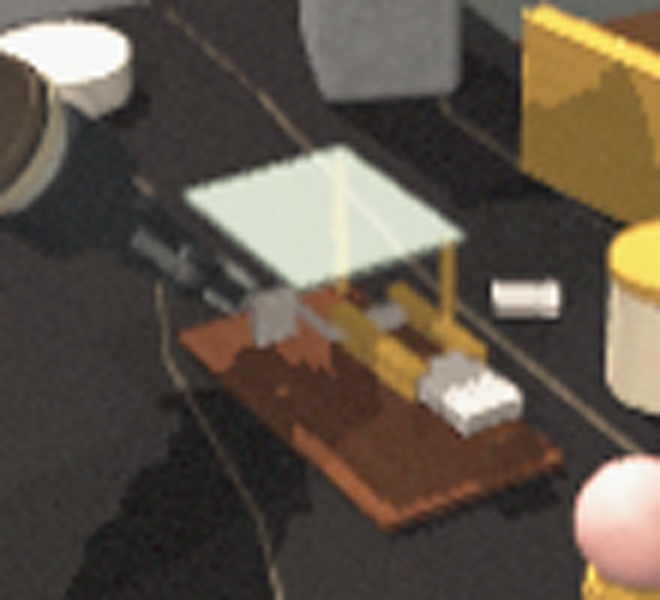

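The lighter is out on the tongue at about (465,390), the tab is back at rest at (272,315), and the fingers are free. I withdraw along the tool axis.

>>> apply_moves(moves="-0.5 0 0.5 0 0 0 0; -1.1 0 1.1 0 0 0 0; -1.8 0 1.8 0 0 0 0; -2.5 0 2.7 0 0 0 0; -3.0 0 3.5 0 0 0 0")

```text
t: 6.45
tcp_pos: [0.5111, 0.2445, 0.137]
eef_rot: [-0.126, 2.351, 0.054]
wrist_force: [0.2, 0.5, 0.2]
width: -0.002
finger_force: 0.0
```

>>> apply_moves(moves="-0.4 -0.2 0.7 0 0.4 -0.4 30; -0.8 -0.4 1.4 0 0.9 -0.9 60; -1.1 -0.6 2.2 0 1.4 -1.5 60; -1.3 -0.8 3.0 0 2 -2 60; -1.4 -1 3.8 0 2.5 -2.5 60")

```text
t: 6.87
tcp_pos: [0.5006, 0.218, 0.2094]
eef_rot: [0.051, 2.425, -0.048]
wrist_force: [0.9, 0.2, 0.3]
width: 0.697
finger_force: 0.0
```

```bash
cat >> go.py <<'E'
def down(a): # tool straight down, tool y at azimuth a
    y=np.array([np.cos(a),np.sin(a),0]);z=np.array([0,0,-1.]);return Ro.from_matrix(np.stack([np.cross(y,z),y,z],1))
E
python3 -c "
from go import *
st();need(dk(0,-54,150),[down(th)]);
c=cam('top')
for n,u,v,z in(('quartz',401,200,.045),('candle',298,118,.08),('dome',375,60,.15)):print(n,ray(c,u/1.5,v/1.5,z))
# lighter on the tongue: bright/grey pixels above 25 mm near
hs=cv2.cvtColor(c['img'],cv2.COLOR_RGB2HSV);Q=np.array([[*ray(c,u,v,.043)[:2],u,v] for v in range(115,165) for u in range(185,225)])
L=Rd.inv().apply(np.c_[Q[:,:2],0*Q[:,0]]-O)*1e3;m=np.array([hs[int(v),int(u),1]<60 and hs[int(v),int(u),2]>70 for *_,u,v in Q])&(abs(L[:,0])<30)&(L[:,1]<-38)&(L[:,1]>-95)
print(m.sum(),np.percentile(L[m],[2,50,98],axis=0).round(1)); print(cv2.minAreaRect(Q[m][:,:2].astype(np.float32)*1000))
"
```

```text
6.8667 tcp [0.5006 0.218  0.2094] dock [-152.9   91.4  209.4] z [ 0.655 -0.048 -0.754] y [ 0.05   0.999 -0.021] J [-1.37  0.15  0.55  2.36  1.25  0.5  -0.4 ] F [0.9 0.2 0.3]
shift [ 5.6  -4.25 -1.98] turn [  5.24   5.27 -12.91] tgt [0.6687 0.0904 0.15  ]
quartz [ 0.68399547 -0.05973778  0.045     ]
candle [0.8054959 0.0988082 0.08     ]
dome [ 0.86458183 -0.0213903   0.15      ]
287 [[-20.2 -78.5   0. ]
 [ -1.  -59.1   0. ]
 [ 17.9 -39.    0. ]]
((668.342529296875, 85.58415985107422), (40.0570182800293, 41.307220458984375), 6.698923110961914)
```

>>> apply_moves(moves="0.3 -0.3 0.2 0.4 0.4 -1 60; 0.6 -0.6 0.4 0.8 0.8 -2 60; 0.9 -0.9 0.5 1.2 1.2 -3 60; 1.2 -1.2 0.5 1.6 1.6 -4 60; 1.5 -1.5 0.5 2 2 -5 60")

```text
t: 7.33
tcp_pos: [0.5469, 0.1736, 0.2248]
eef_rot: [0.816, 2.546, -0.035]
wrist_force: [-0.5, 0.3, -0.4]
width: 0.7
finger_force: 0.0
```

>>> apply_moves(moves="0.4 -0.3 0 0.4 0.4 -1 60; 0.8 -0.6 0 0.8 0.8 -2 60; 1.2 -0.9 0 1.2 1.2 -3 60; 1.6 -1.2 0 1.6 1.6 -4 60; 2 -1.5 0 2 2 -5 60")

```text
t: 7.75
tcp_pos: [0.607, 0.1278, 0.2243]
eef_rot: [1.619, 2.474, -0.023]
wrist_force: [-0.1, -0.9, -0.2]
width: 0.702
finger_force: 0.0
```

```bash
python3 -c "
from go import *
st();need(dk(-1,-54,110),[down(th)])"
```

```text
7.75 tcp [0.607  0.1278 0.2243] dock [-57.2 -10.  224.3] z [ 0.145 -0.114 -0.983] y [0.91  0.405 0.087] J [-0.79  0.4   0.55  1.74 -0.07  0.95  0.17] F [-0.1 -0.9 -0.2]
shift [ 2.02 -1.25 -3.81] turn [ 1.29  1.22 -2.86] tgt [0.6677 0.0903 0.11  ]
```

>>> apply_moves(moves="0.5 -0.3 -0.2 0.4 0.3 -0.8 60; 1.0 -0.6 -0.6 0.8 0.6 -1.6 60; 1.5 -0.9 -1.2 1.2 0.9 -2.4 60; 2 -1.2 -2 1.3 1.2 -2.9 60; 2 -1.2 -2 1.3 1.2 -2.9 60")

```text
t: 8.17
tcp_pos: [0.6664, 0.0866, 0.1586]
eef_rot: [2.104, 2.331, -0.012]
wrist_force: [-1.5, -0.6, -0.8]
width: 0.697
finger_force: 0.0
```

```bash
python3 -c "
from go import *
st();need(dk(-1,-54,80),[down(th)]);need(dk(-1,-54,29),[down(th)])"
```

```text
8.1667 tcp [0.6664 0.0866 0.1586] dock [ -2.7 -57.6 158.6] z [-0.004 -0.007 -1.   ] y [ 0.995  0.102 -0.004] J [-0.54  0.61  0.53  1.56 -0.33  1.06  0.17] F [-1.5 -0.6 -0.8]
shift [ 0.04  0.12 -2.62] turn [ 0.06 -0.04  0.09] tgt [0.6677 0.0903 0.08  ]
shift [ 0.04  0.12 -4.32] turn [ 0.06 -0.04  0.09] tgt [0.6677 0.0903 0.029 ]
```

>>> apply_moves(moves="0 0.1 -0.8 0 0 0.1 60; 0 0.1 -1.6 0.1 0 0.1 60; 0 0.1 -2.3 0.1 0 0.1 60; 0 0.1 -2.6 0.1 0 0.1 60; 0 0.1 -2.6 0.1 0 0.1 60")

```text
t: 8.58
tcp_pos: [0.6645, 0.0955, 0.0844]
eef_rot: [-2.077, -2.35, -0.01]
wrist_force: [-0.3, 0.4, -0.4]
width: 0.705
finger_force: 0.0
```

```bash
python3 -c "
from go import *
st();need(dk(-1,-54,29),[down(th)])"
```

```text
8.5833 tcp [0.6645 0.0955 0.0844] dock [ -3.6 -48.5  84.4] z [ 0.     0.008 -1.   ] y [0.992 0.123 0.001] J [-0.52  0.68  0.48  1.63 -0.38  0.92  0.23] F [-0.3  0.4 -0.4]
shift [ 0.11 -0.17 -1.85] turn [-0.08  0.   -0.11] tgt [0.6677 0.0903 0.029 ]
```

>>> apply_moves(moves="0.1 -0.2 -0.4 -0.1 0 -0.1 60; 0.1 -0.2 -0.7 -0.1 0 -0.1 60; 0.1 -0.2 -1 -0.1 0 -0.1 60; 0.1 -0.2 -1 -0.1 0 -0.1 60; 0.1 -0.2 -1 -0.1 0 -0.1 60")

```text
t: 9.0
tcp_pos: [0.6693, 0.0905, 0.0564]
eef_rot: [2.089, 2.342, 0.004]
wrist_force: [-0.9, -0.2, -1.1]
width: 0.704
finger_force: 0.0
```

```bash
python3 -c "
from go import *
st();need(dk(-1,-54,29),[down(th)])"
```

```text
9.0 tcp [0.6693 0.0905 0.0564] dock [  0.6 -54.   56.4] z [ 0.004 -0.001 -1.   ] y [0.994 0.114 0.004] J [-0.51  0.72  0.47  1.64 -0.4   0.87  0.24] F [-0.9 -0.2 -1.1]
shift [-0.05 -0.   -0.91] turn [ 0.    0.04 -0.02] tgt [0.6677 0.0903 0.029 ]
```

>>> apply_moves(moves="-0.04 0 -0.3 0 0 0 60; -0.04 0 -0.6 0 0 0 60; -0.04 0 -0.85 0 0 0 60; -0.04 0 -0.9 0 0 0 60; -0.04 0 -0.9 0 0 0 52", force=30)

```text
t: 9.42
tcp_pos: [0.6677, 0.0903, 0.0287]
eef_rot: [2.09, 2.342, 0.002]
wrist_force: [-0.3, -0.7, 0.4]
width: 0.609
finger_force: 0.0
```

>>> apply_moves(moves="0 0 0 0 0 0 46; 0 0 0 0 0 0 42; 0 0 0 0 0 0 36; 0 0 0 0 0 0 34; 0 0 0 0 0 0 34", force=30)

```text
t: 9.83
tcp_pos: [0.6689, 0.0903, 0.0303]
eef_rot: [2.089, 2.341, 0.006]
wrist_force: [0.2, 0.2, 3.6]
width: 0.436
finger_force: 30.8
```

```bash
python3 -c "
from go import *
st();print(arm.sense()['width']*85.4)"
```

```text
9.8333 tcp [0.6689 0.0903 0.0303] dock [  0.2 -54.1  30.3] z [ 0.006 -0.    -1.   ] y [0.994 0.113 0.006] J [-0.5   0.75  0.45  1.66 -0.42  0.82  0.25] F [0.2 0.2 3.6]
37.2575970143288
```

>>> apply_moves(moves="0.02 -0.2 0.02 0 0 0 34; 0.05 -0.4 0.03 0 0 0 34; 0.08 -0.7 0.03 0 0 0 34; 0.11 -1 0.03 0 0 0 34; 0.15 -1.35 0.03 0 0 0 34", force=40)

```text
t: 10.25
tcp_pos: [0.6728, 0.0485, 0.0305]
eef_rot: [2.09, 2.341, 0.004]
wrist_force: [-0.1, 0.6, -1.2]
width: 0.43
finger_force: 40.0
```

>>> apply_moves(moves="0 -0.1 0 0 0 0 34; 0 -0.1 0.2 0 0 0 34; 0 -0.1 0.6 0 0 0 34; 0 -0.1 1.2 0 0 0 34; 0 -0.1 1.8 0 0 0 34")

```text
t: 10.67
tcp_pos: [0.6727, 0.0477, 0.0859]
eef_rot: [2.089, 2.342, 0.005]
wrist_force: [0.4, -0.2, 0.1]
width: 0.433
finger_force: 40.1
```

```bash
python3 -c "
from go import *
st();print(arm.sense()['width']*85.4);need(np.array([.5095,-.291,.12]),[down(.119-np.pi/2)])"
```

```text
10.6667 tcp [0.6727 0.0477 0.0859] dock [ -0.8 -96.9  85.9] z [ 0.004  0.    -1.   ] y [0.993 0.114 0.004] J [-0.45  0.68  0.48  1.62 -0.38  0.92  0.28] F [ 0.4 -0.2  0.1]
36.95456138713156
shift [ -5.44 -11.29   1.14] turn [  0.03   0.03 -14.96] tgt [ 0.5095 -0.291   0.12  ]
```

>>> apply_moves(moves="-0.2 0 0.8 0 0 -1 34; -0.6 -0.3 1.7 0 0 -2 34; -1 -0.9 2.5 0 0 -3 34; -1.4 -1.6 2.8 0 0 -4 34; -1.8 -2.5 2.8 0 0 -5 34")

```text
t: 11.08
tcp_pos: [0.6204, -0.0264, 0.1726]
eef_rot: [2.624, 1.718, 0.012]
wrist_force: [-0.1, -1.8, -0.4]
width: 0.434
finger_force: 40.2
```

>>> apply_moves(moves="-0.4 -0.9 0 0 0 -1 34; -0.8 -1.8 0 0 0 -2 34; -1.2 -2.7 0 0 0 -3 34; -1.6 -3.6 0 0 0 -4 34; -2 -4.5 0 0 0 -5 34")

```text
t: 11.5
tcp_pos: [0.5587, -0.1633, 0.1699]
eef_rot: [2.981, 0.977, 0.004]
wrist_force: [0.8, 0.2, -0.6]
width: 0.434
finger_force: 40.2
```

>>> apply_moves(moves="-0.3 -0.9 0 0 0 -1 34; -0.6 -1.8 0 0 0 -2 34; -0.9 -2.7 0 0 0 -3 34; -1.2 -3.5 0 0 0 -4 34; -1.5 -4.2 0 0 0 -4.9 34")

```text
t: 11.92
tcp_pos: [0.5139, -0.2901, 0.1699]
eef_rot: [3.131, 0.187, 0.002]
wrist_force: [-0.8, -0.0, -0.6]
width: 0.43
finger_force: 40.2
```

```bash
python3 -c "
from go import *
st();need(np.array([.5095,-.291,.08]),[down(.119-np.pi/2)])"
```

```text
11.9167 tcp [ 0.5139 -0.2901  0.1699] dock [-196.1 -415.   169.9] z [ 0.001 -0.004 -1.   ] y [ 0.119 -0.993  0.005] J [-0.21  0.59  0.97  1.79 -0.55  1.06 -0.49] F [-0.8 -0.  -0.6]
shift [-0.15 -0.03 -3.  ] turn [ 0.04  0.01 -0.  ] tgt [ 0.5095 -0.291   0.08  ]
```

>>> apply_moves(moves="-0.1 0 -0.7 0 0 0 34; -0.25 0 -1.5 0 0 0 34; -0.25 0 -2.3 0 0 0 34; -0.25 0 -3 0 0 0 34; -0.25 0 -3.5 0 0 0 34")

```text
t: 12.33
tcp_pos: [0.5068, -0.2877, 0.0628]
eef_rot: [3.132, 0.197, -0.001]
wrist_force: [0.3, -0.2, 0.2]
width: 0.434
finger_force: 40.1
```

>>> apply_moves(moves="0 0 -0.2 0 0 0 34; 0 0 -0.2 0 0 0 34; 0 0 -0.2 0 0 0 34; 0 0 -0.2 0 0 0 34; 0 0 -0.2 0 0 0 34")

```text
t: 12.75
tcp_pos: [0.5071, -0.2894, 0.0589]
eef_rot: [3.13, 0.195, 0.002]
wrist_force: [0.5, -0.1, -0.5]
width: 0.434
finger_force: 40.1
```

```bash
python3 -c "
from go import *
st();need(np.array([.5055,-.2915,.04]),[down(.119-np.pi/2)])
s=cam('side');c=cam('top')
a=cv2.resize(s['img'][240:310,245:335,::-1],(771,600),interpolation=cv2.INTER_CUBIC);cv2.imwrite('pics/s3.png',a)"
```

```text
12.75 tcp [ 0.5071 -0.2894  0.0589] dock [-202.8 -413.5   58.9] z [ 0.002 -0.005 -1.   ] y [ 0.124 -0.992  0.005] J [-0.13  0.7   0.84  1.9  -0.69  0.85 -0.37] F [ 0.5 -0.1 -0.5]
shift [-0.05 -0.07 -0.63] turn [ 0.05  0.01 -0.05] tgt [ 0.5055 -0.2915  0.04  ]
```

View pics/s3.png

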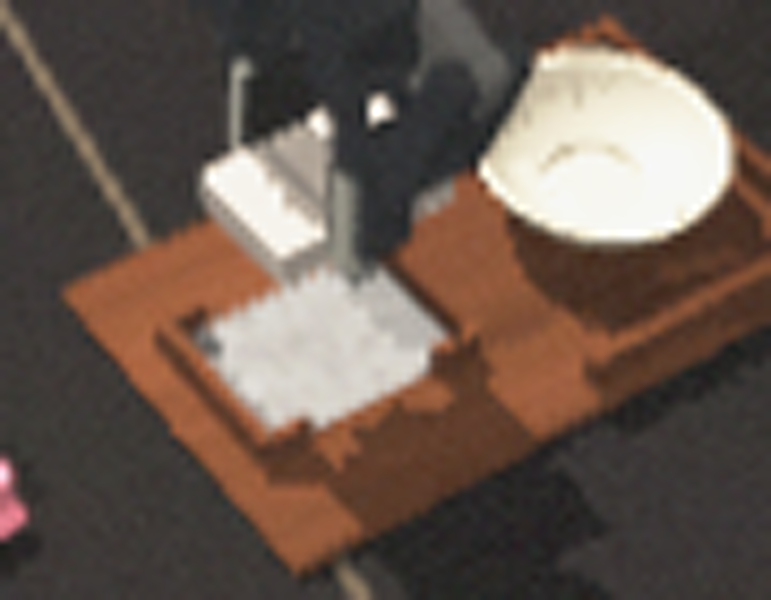

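```bash
python3 -c "
from go import *
s=dict(np.load('/tmp/side.npz'));p=arm.sense()['tcp_pos'];R=Ro.from_rotvec(arm.sense()['eef_rot']).as_matrix();X,Y=R[:,0],R[:,1]
def cp(q): u,v=proj(s,q);return np.round([(u+.5-245)*8.57-.5,(v+.5-240)*8.57-.5])
for dx in(0,4,8):
  for z in(-2,0,2):
    print(dx,z,[cp(p+X*(dx-29)*.001+Y*y*.001+np.array([0,0,(z+h)*.001])) for y,h in((-19,13),(-19,0),(19,13),(19,0))])
print('tip',[cp(p+X*x*.001+Y*.019+np.array([0,0,z*.001])) for x in(-11,11) for z in(0,5)])
# slot floor corners predicted (tray)
T=Ro.from_euler('z',.119)
print([cp(np.array([.5095,-.291,.005])+T.apply([a,b,0])) for a,b in((-.033,.023),(-.033,-.023),(.033,-.023))])
"
```

```text
0 -2 [array([186., 179.]), array([185., 213.]), array([269., 267.]), array([268., 302.])]
0 0 [array([186., 174.]), array([185., 208.]), array([269., 262.]), array([268., 297.])]
0 2 [array([186., 168.]), array([185., 203.]), array([269., 257.]), array([268., 292.])]
4 -2 [array([198., 173.]), array([197., 208.]), array([282., 261.]), array([280., 296.])]
4 0 [array([198., 168.]), array([197., 202.]), array([282., 256.]), array([280., 291.])]
4 2 [array([198., 162.]), array([198., 197.]), array([282., 250.]), array([280., 285.])]
8 -2 [array([210., 167.]), array([210., 202.]), array([294., 255.]), array([292., 290.])]
8 0 [array([211., 162.]), array([210., 196.]), array([294., 249.]), array([293., 284.])]
8 2 [array([211., 156.]), array([210., 191.]), array([295., 244.]), array([293., 279.])]
tip [array([324., 269.]), array([324., 255.]), array([391., 235.]), array([392., 222.])]
[array([174., 342.]), array([270., 452.]), array([465., 350.])]
```

>>> apply_moves(moves="-0.07 -0.07 -0.3 0.05 0 0 34; -0.07 -0.07 -0.6 0.05 0 0 34; -0.07 -0.07 -0.9 0.05 0 0 34; -0.07 -0.07 -1.1 0.05 0 0 34; -0.07 -0.07 -1.1 0.05 0 0 34")

```text
t: 13.27
tcp_pos: [0.5033, -0.2906, 0.0228]
eef_rot: [-3.134, -0.194, 0.004]
wrist_force: [-0.7, 0.8, -0.6]
width: 0.433
finger_force: 40.1
```

```bash
python3 -c "
from go import *
st();need(np.array([.505,-.2915,.006]),[down(.119-np.pi/2)])"
```

```text
13.2667 tcp [ 0.5033 -0.2906  0.0228] dock [-206.7 -414.3   22.8] z [-0.003  0.002 -1.   ] y [ 0.124 -0.992 -0.002] J [-0.09  0.75  0.79  1.92 -0.74  0.8  -0.32] F [-0.7  0.8 -0.6]
shift [ 0.06 -0.03 -0.56] turn [-0.02 -0.03 -0.05] tgt [ 0.505  -0.2915  0.006 ]
```

>>> apply_moves(moves="0.06 -0.03 -0.1 0 0 0 34; 0.06 -0.03 -0.2 0 0 0 34; 0.06 -0.03 -0.3 0 0 0 34; 0.06 -0.03 -0.4 0 0 0 34; 0.06 -0.03 -0.45 0 0 0 34")

```text
t: 13.68
tcp_pos: [0.506, -0.292, 0.0108]
eef_rot: [-3.135, -0.195, 0.001]
wrist_force: [0.4, 1.0, -0.5]
width: 0.428
finger_force: 40.1
```

>>> apply_moves(moves="0 0 -0.03 0 0 0 34; 0 0 -0.05 0 0 0 34; 0 0 -0.08 0 0 0 34; 0 0 -0.1 0 0 0 34; 0 0 -0.1 0 0 0 34")

```text
t: 14.1
tcp_pos: [0.5061, -0.2921, 0.0081]
eef_rot: [-3.135, -0.195, 0.0]
wrist_force: [-0.3, 0.5, 0.2]
width: 0.434
finger_force: 40.1
```

```bash
python3 -c "
from go import *
st()"
```

```text
14.1 tcp [ 0.5061 -0.2921  0.0081] dock [-204.1 -416.1    8.1] z [-0.     0.001 -1.   ] y [ 0.124 -0.992 -0.001] J [-0.07  0.77  0.77  1.92 -0.77  0.77 -0.31] F [-0.3  0.5  0.2]
```

>>> apply_moves(moves="0 0 -0.03 0 0 0 34; 0 0 -0.05 0 0 0 34; 0 0 -0.07 0 0 0 34; 0 0 -0.07 0 0 0 34; 0 0 -0.07 0 0 0 34")

```text
t: 14.52
tcp_pos: [0.5061, -0.2921, 0.006]
eef_rot: [-3.135, -0.195, 0.0]
wrist_force: [-0.4, 0.4, -0.7]
width: 0.434
finger_force: 40.1
```

>>> apply_moves(moves="0 0 -0.02 0 0 0 34; 0 0 -0.04 0 0 0 34; 0 0 -0.04 0 0 0 34; 0 0 -0.04 0 0 0 34; 0 0 -0.04 0 0 0 34")

```text
t: 14.93
tcp_pos: [0.5061, -0.2922, 0.0054]
eef_rot: [-3.135, -0.195, -0.0]
wrist_force: [-1.4, 2.1, 6.5]
width: 0.431
finger_force: 40.9
```

It touches the floor at 6.5 N, so I open gently and lift.

>>> apply_moves(moves="0 0 0.02 0 0 0 38; 0 0 0.03 0 0 0 41; 0 0 0.03 0 0 0 46; 0 0 0.05 0 0 0 52; 0 0 0.05 0 0 0 56")

```text
t: 15.35
tcp_pos: [0.5061, -0.2922, 0.0064]
eef_rot: [-3.135, -0.195, 0.0]
wrist_force: [-0.2, -0.6, 0.2]
width: 0.654
finger_force: 0.0
```

>>> apply_moves(moves="0 0 0 0 0 0 56; 0 0 0.3 0 0 0 56; 0 0 0.8 0 0 0 56; 0 0 1.6 0 0 0 56; 0 0 2.6 0 0 0 56")

```text
t: 15.77
tcp_pos: [0.5051, -0.2916, 0.0846]
eef_rot: [-3.134, -0.194, 0.004]
wrist_force: [1.4, -0.0, -0.2]
width: 0.656
finger_force: 0.0
```

>>> apply_moves(moves="-0.3 0.5 1 0 0 0 56; -0.6 1 2 0 0 0 56; -1 1.8 3 0 0 0 56; -1.5 2.6 3.5 0 0 0 56; -2 3.5 4 0 0 0 56")

```text
t: 16.18
tcp_pos: [0.4455, -0.1873, 0.2059]
eef_rot: [-3.135, -0.192, -0.002]
wrist_force: [0.1, 1.3, 2.2]
width: 0.657
finger_force: 0.0
```

Run:
```python
from go import *
st();c=cam('top')
a=cv2.resize(c['img'][140:240,320:405,::-1],(510,600),interpolation=cv2.INTER_CUBIC)
b=cv2.resize(c['img'][100:190,100:190,::-1],(290,290));b=cv2.copyMakeBorder(b,0,310,0,0,0)
cv2.imwrite('pics/fin.png',np.hstack([a,b]))
P=pts(c);T=Ro.from_euler('z',.119).as_matrix()
L=(P-np.array([.5095,-.291,0]))@T*1e3
m=(abs(L[...,0])<40)&(abs(L[...,1])<27)&(L[...,2]>13)&(cv2.cvtColor(c['img'],cv2.COLOR_RGB2HSV)[...,1]<70)
print(m.sum(),np.percentile(L[m],[2,50,98],axis=0).round(1).tolist())
```

```text
16.1833 tcp [ 0.4455 -0.1873  0.2059] dock [-252.7 -305.2  205.9] z [ 0.001  0.    -1.   ] y [ 0.122 -0.993 -0.   ] J [-0.56  0.37  1.14  2.   -0.4   1.02 -0.68] F [0.1 1.3 2.2]Traceback (most recent call last):
  File "<stdin>", line 9, in <module>
    return _quantile_unchecked(
        a, q, axis, out, overwrite_input, method, keepdims, weights)
    return _ureduce(a,
                    func=_quantile_ureduce_func,
    ...<5 lines>...
                    overwrite_input=overwrite_input,
                    method=method)
    r = func(a, **kwargs)
    result = _quantile(arr,
                       quantiles=q,
    ...<2 lines>...
                       out=out,
                       weights=wgt)
    slices_having_nans = np.isnan(arr[-1, ...])
                                  ~~~^^^^^^^^^
IndexError: index -1 is out of bounds for axis 0 with size 0
```

View pics/fin.png

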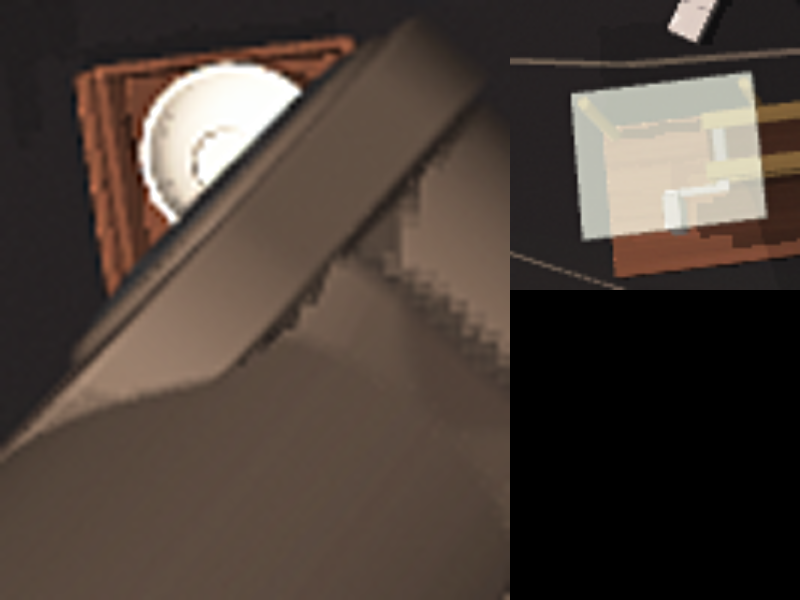

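The arm hides the tray at the top-left, while the dock (right) shows the tab at rest. I move aside and look again.

>>> apply_moves(moves="0 1.2 0.5 0 0 0 56; 0 2.4 1 0 0 0 56; 0 3.6 1 0 0 0 56; 0 4.8 1 0 0 0 56; 0 6 1 0 0 0 56")

```text
t: 16.65
tcp_pos: [0.4457, -0.0056, 0.235]
eef_rot: [-3.134, -0.194, -0.001]
wrist_force: [0.5, -0.2, -0.1]
width: 0.66
finger_force: 0.0
```

>>> apply_moves(moves="0 1.2 0 0 0 0 56; 0 2.4 0 0 0 0 56; 0 3.6 0 0 0 0 56; 0 4.8 0 0 0 0 56; 0 6 0 0 0 0 56")

```text
t: 17.07
tcp_pos: [0.4456, 0.1746, 0.2349]
eef_rot: [-3.134, -0.194, 0.0]
wrist_force: [1.0, 0.2, 0.7]
width: 0.659
finger_force: 0.0
```

Run:
```python
from go import *
st();c=cam('top');s=cam('side')
a=cv2.resize(c['img'][140:240,320:405,::-1],(383,450),interpolation=cv2.INTER_CUBIC)
b=cv2.resize(s['img'][235:315,245:325,::-1],(417,450),interpolation=cv2.INTER_CUBIC)
cv2.imwrite('pics/fin2.png',np.hstack([a,b]))
P=pts(c);T=Ro.from_euler('z',.119).as_matrix()
L=(P-np.array([.5095,-.291,0]))@T*1e3
m=(abs(L[...,0])<40)&(abs(L[...,1])<27)&(L[...,2]>11)&(cv2.cvtColor(c['img'],cv2.COLOR_RGB2HSV)[...,1]<70)
print(m.sum())
if m.sum():print(np.percentile(L[m],[2,50,98],axis=0).round(1).tolist())
```

```text
17.0667 tcp [0.4456 0.1746 0.2349] dock [-212.4   54.4  234.9] z [-0.     0.002 -1.   ] y [ 0.124 -0.992 -0.002] J [-1.41  0.34  1.21  1.97 -0.36  1.08 -1.48] F [1.  0.2 0.7]
414
[[-27.8, -17.9, 12.2], [-0.1, 1.0, 17.6], [27.9, 19.0, 21.9]]
```

View pics/fin2.png

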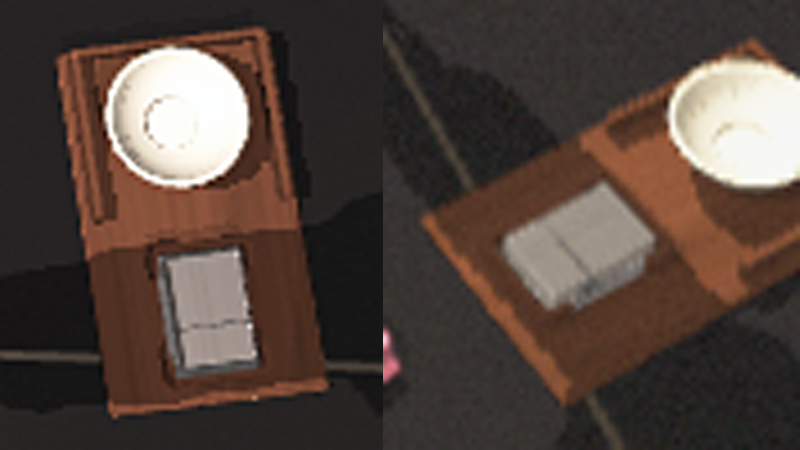

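The lighter lies flat in the compartment, left view at (205,310). Its measured centre is within 1 mm of the compartment's, and its top is at z ≈ 18 mm.

```bash
python3 -c "
from bench import arm
print(arm.hand_in())"
```

```text
the job is handed in; nothing more can be done
None
```

The job is handed in: the ejector was pushed to its stop at about 21 N and sprang back, and the lighter lies flat in the tray's oblong compartment, about 1 mm off centre by camera; hand-in returned no verdict.

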